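# Swap the empty spice jar and clip the full ones home

## Task

Take the empty clear jar out of the slim spring clip and stand it in the shallow metal tray. Then slide the full tall jar into that slim clip from its open front until it snaps home against the back plate, and last do the same with the squat jar in the wide clip. Keep the jars upright, let go of them, and leave the mug, bowl and wooden spoon alone.

Things in the scene. Friction and masses are not known exactly. Their poses are not given: they have to be found in the camera images.
- empty_jar: Straight round clear jar, 50 mm across, 130 mm tall with its 24 mm orange lid of the same width, nothing inside, about 0.12 kg. Origin: centre of its underside, z up. It starts on the counter, home in the slim clip; it comes out by a straight pull of about 6 N to the clip's open front (-x of the clip), or straight up.
- full_jar: Same jar as the empty one (50 mm across, 130 mm tall, orange lid) but full of brown spice, about 0.26 kg, standing free on the counter. Origin: centre of its underside, z up.
- squat_jar: Wider, shorter spice jar, round, 66 mm across, 100 mm tall with its 24 mm orange lid, full of brown spice, about 0.34 kg, standing free on the counter. Origin: centre of its underside, z up.
- slim_clip: Steel spring clip fixed on the counter, for 50 mm jars, 62 mm high, 96 mm wide. Origin: on the counter, where the underside's centre of a seated jar comes; z up; x points from the open front to the back plate, so a jar is slid in along +x, standing on the counter. Back plate face at x = +25 mm, 62 mm high; foot ends at x = +60 mm.
- slim_clip_mouth (a point): Midway between the slim clip's two noses, 20 mm in front of its origin, 50 mm up. Noses: black, upright, round, radius 8 mm, 38 to 62 mm up, at y = +/-23 mm of the clip, on arms that spring outwards. A jar's centre is at clip x = -43 mm when it meets them; the push peaks at about 4 to 8 N, drops past x = -20 mm, and then the noses draw it home. They bar the way in from above.
- wide_clip: The same kind of clip for the 66 mm squat jar, empty at the start, 62 mm high, 112 mm wide. Origin: on the counter, where the underside's centre of a seated squat jar comes; z up; a jar is slid in along +x from the open front, standing on the counter. Back plate face at x = +33 mm, 62 mm high; foot ends at x = +68 mm.
- wide_clip_mouth (a point): Midway between the wide clip's two noses, 25 mm in front of its origin, 50 mm up. Noses: black, upright, round, radius 8 mm, 38 to 62 mm up, at y = +/-29.5 mm of the clip, on arms that spring outwards. A jar's centre is at clip x = -53 mm when it meets them; the push peaks at about 4 to 8 N, drops past x = -25 mm, and then the noses draw it home. They bar the way in from above.
- tray: Shallow square aluminium tray fixed on the counter, 170 by 170 mm, rim 22 mm high, wall 4 mm. Origin: centre of its underside. Empty at the start.
- tray_in (a point): Centre of the tray's inner floor, 4 mm above the counter: what stands in the tray stands at this height.
- mug: White mug, 80 mm across, 85 mm high, a bystander. Origin: centre of its underside.
- bowl: Aluminium bowl, 100 mm across, 45 mm high, a bystander. Origin: centre of its underside.
- spoon: Wooden spoon 240 mm long lying on the counter, a bystander. Origin: under its middle.

How it is judged (in metres and radians):
On the way, in this order (a step that is already met when the one before it is completed fails the run):
1. the empty jar stands upright in the tray (horizontal distance between empty_jar and tray_in below 0.07 m and height (world z) of empty_jar below 0.012 m and angle between empty_jar's own z axis and vertical below 0.08 rad), for 0.2 s.
2. the full tall jar is snapped home in the slim clip (horizontal distance between full_jar and slim_clip below 0.006 m and height (world z) of full_jar below 0.012 m and angle between full_jar's own z axis and vertical below 0.08 rad), for 0.2 s.
3. the squat jar is snapped home in the wide clip (horizontal distance between squat_jar and wide_clip below 0.006 m and height (world z) of squat_jar below 0.012 m and angle between squat_jar's own z axis and vertical below 0.08 rad), for 0.2 s.
At the end, for the whole second after the job is handed in: The empty jar stands in the tray, its centre within 70 mm of the tray's; the full tall jar stands in the slim clip and the squat jar in the wide clip, centre within 6 mm of the seat; all undersides less than 12 mm above the counter, tilts under 0.08 rad, at rest and released (all of step 1 and all of step 2 and all of step 3 and linear speed of each of empty_jar, full_jar, squat_jar below 0.02 m/s); the robot touches nothing.
It fails at once if a jar is laid over (tilted more than 0.7 rad) (angle between any of empty_jar, full_jar, squat_jar's own z axis and vertical above 0.7 rad).
It fails at once if the mug, the bowl or the spoon is moved by more than 30 mm (distance of any of mug, bowl, spoon from where it was at the start of the episode above 0.03 m).
It also fails if it takes over 72 s, if anything falls off the work surface, if the arm or the gripper's body presses on something with over 40 N, if the wrist force passes 120 N, or if a joint passes its speed limit or range.

## Robot

A 6-joint arm with a two-finger parallel gripper is mounted at the origin on the work surface. World frame = base frame: x ahead of the robot, y to its left, z up, the work surface at z = 0. Lengths are in m, angles in degrees, forces in N, time in s.
With the tool pointing down it reaches from about 0.3 to 0.75 m from the base axis. Payload 8.5 kg.
Tool frame: the origin (TCP) lies at the very end of the fingers, on their centre line; the grasp point (between the pads) lies 19 mm behind it (grip_depth is the distance from the TCP to the grasp point, in m); z points along the fingers, y is the direction in which the jaws open and shut (so a half turn about z gives the same grasp; the last joint's range is limited). The gripper opens to 85 mm and grips with 20 to 120 N. Pads are 22 mm wide; open, the fingers measure 114 mm over their backs; the gripper's body (76 mm by 85 mm) begins 54 mm behind the grasp point. The pads swing forward as they close: fully open they stand 13 mm farther back than shut.
Start: joints at [-84.643, 21.807, 74.336, -0, 83.858, -12.336], TCP at [0.167, -0.524, 0.231] pointing down, gripper open.
Joint ranges: [-178.18, 178.18], [-50.72, 133.34], [12.68, 142.11], [-81.47, 261.47], [9.98, 163.14], [-165.26, 165.26]. Speed limits (degrees/s): [136.94, 136.94, 180, 180, 180, 180].

## Interface

Orientations are given as a 3x3 rotation matrix whose columns are the frame's x, y, z axes.
In Python, from rig import observe, get_image, close_job, silhouettes, grip_depth gives the robot as it stands. The module is installed in compiled form; this text tells all that it offers.
- The arm moves only by the shell command python3 -m crank 'ROWS' [FORCE]. ROWS is a JSON object of lists of equal length, an entry for each row: "slide": the shift along the tool's x, y, z in m, a list of three; "roll": the turn about the tool's z in rad; "grip": the finger opening in m, from 0 to 0.0854. A call has exactly 8 rows; each row is the pose to reach, as a shift and turn from the pose commanded when the call began, along the tool's axes at that moment; what a row does not reach only later rows make up. A row lasts 1/10 s, in which the tool goes at most 50 mm and 8.59 degrees, less where a joint would pass 70% of its speed; a pose out of reach is approached as far as the arm can. A call with a gripper value outside its range is refused whole. The fingers move at their own pace and stop on an object; FORCE is the grip in N (left out, the last holds). Time passes only in rows, so rows that repeat a pose let the fingers close, or fill a call up. It gives the time, the measured TCP pose, the force and the opening at its end, in the units of the state.
- observe(): the state, without advancing time (a new reading comes with each control period).
- get_image(name): name is "scene" or "top" or "wrist"; returns a dict with "frame" (384x512x3 uint8, red, green, blue), "fx", "fy", "cx", "cy" (pixels), "D" ([k1, k2, p1, p2, k3] as OpenCV has them; the pictures are not rectified), "xyz" and "rotation" of the camera in the world. Camera axes: x right, y down, z forward; pixel columns grow to the right and rows downward; lengths in m; the calibration is good to about 2 mm. A picture is of the moment at which its call begins. There is no depth.
- close_job(): hands the job in, once; it reports no verdict.
Trained networks look in a picture, given as the dict that the camera call returned (one of the last four; its "shot" number tells which), for a name from the list of things; names that differ only in an ending like _2 or _b are one class to them, and where a whole thing is asked for, a point or a joint stands for the part that bears it (a point fixed in the world has none). Each returns a list of dicts, best first, with "confidence" (0 to 1); they miss things now and then, are a little off and sometimes report something else, mostly with a low value. They report only what shows in the picture. A call takes as long as a camera call.
- silhouettes(target, picture): "pixels" (384x512 bool, what is visible of it) and "box" ([centre column, centre row, width, height] in pixels, round what is visible of it).
The state is a dict: "time_s": time; "q": joint angles; "qvel": joint speeds; "joint_efforts": joint torques, N m; "position": TCP position; "tool_rot": TCP orientation; "ft_force": force on the tool from outside, world axes, zero at the start; "wrist_torque": the same for the moment, N m; "grip_width": finger opening in m.
Only numpy, scipy, OpenCV 4.12 (cv2) and the standard library are available. Lean on these libraries where they do the work, as an engineer would, in place of code of your own. Each camera call takes 0.05 s, during which the arm holds its last target.

## Working session

There is one attempt and no reset: what is moved stays moved. The work goes in short steps, Python scripts to look and compute and a shell command to move; the robot and the scene stay as the last step left them, time stands still between calls to the robot, and variables do not carry over. Pictures are saved under pics/ and viewed, and the job is handed in when it is done.

```bash
mkdir -p pics; ls
cat > h.py <<'E'
import numpy as np, cv2
from rig import *
def save(p,n): cv2.imwrite('pics/'+n+'.png',cv2.cvtColor(p['frame'],cv2.COLOR_RGB2BGR))
def K(p): return np.array([[p['fx'],0,p['cx']],[0,p['fy'],p['cy']],[0,0,1.]])
def ray(p,uv):
    n=cv2.undistortPoints(np.array([[uv]],float),K(p),np.array(p['D'],float))[0,0]
    return np.array(p['rotation'])@np.array([n[0],n[1],1.])
def onz(p,uv,z):
    d=ray(p,uv);c=np.array(p['xyz']);return c+d*(z-c[2])/d[2]
def proj(p,X):
    R=np.array(p['rotation']);X=np.atleast_2d(np.array(X,float))
    Y=(X-np.array(p['xyz']))@R
    return cv2.projectPoints(Y,np.zeros(3),np.zeros(3),K(p),np.array(p['D'],float))[0][:,0]
E
python3 - <<'E'
from h import *
for n in ['scene','top','wrist']:
    p=get_image(n);save(p,n+'0');print(n,np.round(p['xyz'],3),np.round(p['rotation'],3).tolist(),p['fx'])
    if n!='wrist':
        for t in ['empty_jar','full_jar','squat_jar','slim_clip','wide_clip','tray','mug','bowl','spoon']:
            print(t,[(round(s['confidence'],2),np.round(s['box'],1).tolist()) for s in silhouettes(t,p)][:3])
o=observe();print(o['time_s'],o['position'],np.round(o['tool_rot'],3).tolist(),o['grip_width'],o['ft_force'],grip_depth)
E
```

```text
pics
scene [0.986 0.514 0.935] [[-0.805, 0.478, -0.351], [0.593, 0.658, -0.464], [0.01, -0.582, -0.813]] 354.3203295006779
empty_jar [(0.59, [246.6, 160.7, 18.5, 26.5])]
full_jar [(0.92, [359.7, 227.4, 26.0, 32.1])]
squat_jar [(0.65, [357.8, 289.1, 33.4, 37.7])]
slim_clip [(0.88, [243.3, 174.1, 38.0, 40.2])]
wide_clip [(0.76, [273.1, 239.6, 44.0, 53.1])]
tray [(0.86, [218.7, 127.6, 66.2, 49.8])]
mug [(0.81, [168.0, 136.6, 35.8, 30.1])]
bowl [(0.65, [282.2, 292.7, 42.3, 38.6]), (0.18, [243.7, 174.9, 35.3, 36.2])]
spoon [(0.68, [198.2, 220.4, 78.5, 31.3])]
top [ 0.534 -0.008  1.463] [[0.023, -0.999, 0.049], [-1.0, -0.023, 0.008], [-0.007, -0.05, -0.999]] 446.51718551586333
empty_jar [(0.77, [286.8, 216.0, 23.0, 19.2]), (0.55, [362.6, 235.7, 60.1, 51.7])]
full_jar [(0.56, [161.4, 251.6, 22.1, 18.1])]
squat_jar [(0.78, [126.2, 205.9, 27.9, 21.3])]
slim_clip [(0.89, [285.5, 210.8, 31.6, 35.2])]
wide_clip [(0.58, [205.1, 188.6, 40.6, 33.3])]
tray [(0.69, [365.0, 235.2, 58.6, 51.8])]
mug [(0.51, [264.3, 148.1, 37.0, 70.3])]
bowl [(0.63, [163.0, 157.3, 34.8, 31.6])]
spoon [(0.64, [265.9, 147.7, 36.1, 71.7])]
wrist [ 0.245 -0.499  0.373] [[0.305, -0.903, -0.301], [-0.952, -0.289, -0.096], [-0.0, 0.316, -0.949]] 303.50047954085835
1.05 [ 0.16714015 -0.52397405  0.23131951] [[0.953, 0.304, 0.0], [0.304, -0.953, -0.0], [0.0, 0.0, -1.0]] 0.08516437223245435 [ 0.32276944 -0.63632931 -0.77618528] 0.0187
```

View images.

Run:
```python
import cv2
for n,(x0,y0,x1,y1) in {'scene':(140,90,400,330),'top':(90,110,410,280)}.items():
    i=cv2.imread(f'pics/{n}0.png')[y0:y1,x0:x1];f=min(800/(x1-x0),600/(y1-y0))
    cv2.imwrite(f'pics/{n}0z.png',cv2.resize(i,None,fx=f,fy=f,interpolation=cv2.INTER_CUBIC)[:600,:800]);print(f)
```

```text
2.5
2.5
```

View pics/scene0.png

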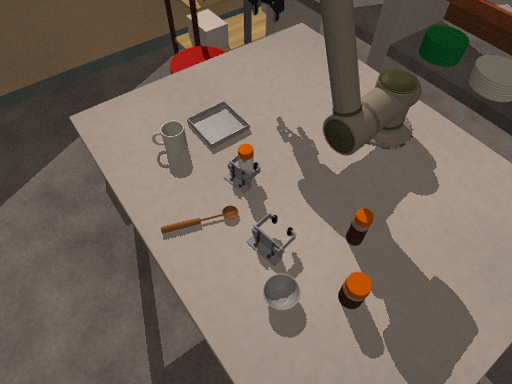

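View pics/top0.png

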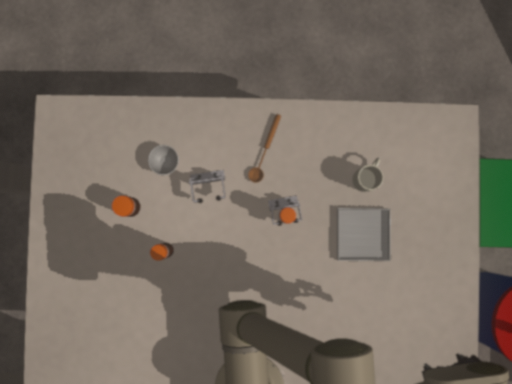

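View pics/scene0z.png

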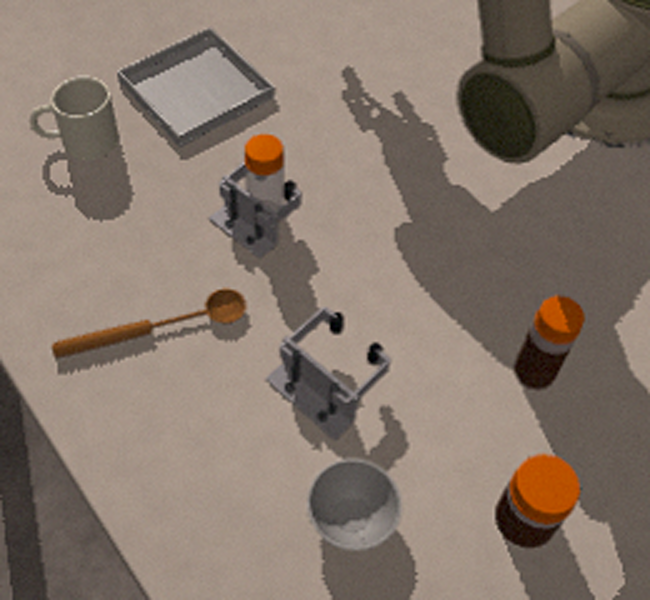

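View pics/top0z.png

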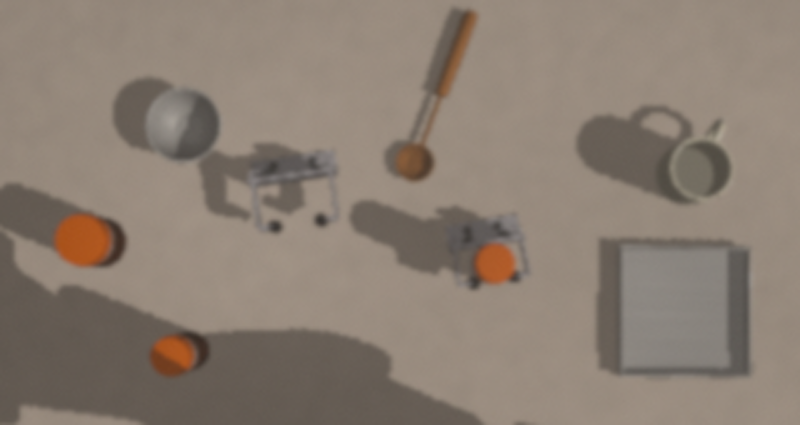

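```bash
cat >> h.py <<'E'
from scipy.optimize import least_squares
def orange(p):
    h=cv2.cvtColor(p['frame'],cv2.COLOR_RGB2HSV)
    return ((h[...,0]<14)&(h[...,1]>190)&(h[...,2]>60)).astype(np.uint8)
def lidcent(p,x,y,r,z0,z1):
    a=np.linspace(0,2*np.pi,40,endpoint=False)
    X=np.concatenate([np.c_[x+r*np.cos(a),y+r*np.sin(a),0*a+z] for z in (z0,z1)])
    hl=cv2.convexHull(proj(p,X).astype(np.float32));m=cv2.moments(hl)
    return np.array([m['m10']/m['m00'],m['m01']/m['m00']]),m['m00']
def blob(p,uv,win=25):
    n,l,st,c=cv2.connectedComponentsWithStats(orange(p))
    b=None
    for i in range(1,n):
        d=np.hypot(*(c[i]-uv))
        if st[i,4]>40 and d<win and (b is None or d<b[0]): b=(d,c[i],st[i,4])
    return b
def fitlid(obs,r,h,x0):
    # obs: list of (picture, centroid)
    f=lambda q:np.concatenate([lidcent(p,q[0],q[1],r,h-.024,h)[0]-c for p,c in obs])
    s=least_squares(f,x0);return s.x,s.fun
E
python3 - <<'E'
from h import *
S=get_image('scene');T=get_image('top')
for n,r,h,us,ut in [('empty',.025,.13,(246,152),(288,215)),('full',.025,.13,(363,218),(161,252)),('squat',.033,.1,(358,284),(124,206))]:
    bs,bt=blob(S,us),blob(T,ut)
    x0=onz(T,ut,h)[:2]
    for nm,o in (('S',[(S,bs[1])]),('T',[(T,bt[1])]),('ST',[(S,bs[1]),(T,bt[1])])):
        x,f=fitlid(o,r,h,x0);print(n,nm,x.round(4),f.round(2))
    print('areas',bs[2],lidcent(S,*x,r,h-.024,h)[1],bt[2],lidcent(T,*x,r,h-.024,h)[1])
zt=lambda u,v:(90+u/2.5,110+v/2.5)
zs=lambda u,v:(140+u/2.5,90+v/2.5)
for n,t in [('slim nose',(475,283)),('slim nose',(514,276)),('wide nose',(274,227)),('wide nose',(321,220)),('wide plate',(251,180)),('wide plate',(339,167))]:print(n,'T',onz(T,zt(*t),.062)[:2].round(4))
for t in [(336,317),(376,348)]: print('S',onz(S,zs(*t),.062)[:2].round(4))
print('tray',[onz(T,zt(*t),.022)[:2].round(3).tolist() for t in [(620,243),(748,248),(748,375),(618,373)]])
print('mug',onz(T,zt(700,168),.085)[:2].round(3),'bowl',onz(T,zt(182,125),.045)[:2].round(3),'spoonhead',onz(T,zt(413,161),.01)[:2].round(3))
E
```

```text
empty S [ 0.5609 -0.097 ] [0. 0.]
empty T [ 0.5563 -0.1049] [-0.  0.]
empty ST [ 0.5577 -0.1025] [-0.18 -1.51 -0.78 -0.49]
areas 127 234.3263871645322 121 225.73268779041246
full S [0.4393 0.2832] [-0. -0.]
full T [0.4411 0.2783] [0. 0.]
full ST [0.4393 0.2802] [-0.8  -0.76 -0.65  0.57]
areas 253 316.9900475011673 113 244.1019792231964
squat S [0.5776 0.4062] [-0.  0.]
squat T [0.5737 0.4042] [-0.  0.]
squat ST [0.5755 0.4051] [ 0.27 -0.81 -0.27 -0.59]
areas 550 629.639149480965 295 398.0017794703599
slim nose T [ 0.5308 -0.0858]
slim nose T [ 0.5407 -0.1345]
wide nose T [0.5953 0.1684]
wide nose T [0.6054 0.1094]
wide plate T [0.6539 0.1992]
wide plate T [0.6729 0.0885]
S [0.6106 0.1127]
S [0.5995 0.1721]
tray [[0.587, -0.274], [0.584, -0.441], [0.42, -0.443], [0.419, -0.274]]
mug [ 0.68  -0.361] bowl [0.724 0.293] spoonhead [ 0.688 -0.004]
```

```bash
python3 -m crank '{"slide":[[0.037,-0.0205,0],[0.074,-0.041,0],[0.111,-0.0615,0],[0.148,-0.082,0],[0.185,-0.1025,0],[0.222,-0.123,0],[0.259,-0.1435,0],[0.296,-0.164,0]],"roll":[-0.14,-0.28,-0.42,-0.56,-0.7,-0.84,-0.98,-1.12],"grip":[0.0854,0.0854,0.0854,0.0854,0.0854,0.0854,0.0854,0.0854]}' 40
cat >> h.py <<'E'
def go(x,y,z,yaw):
    "remaining move in tool axes to TCP x,y,z with tool-x yaw (deg)"
    o=observe();R=np.array(o['tool_rot']);d=R.T@(np.array([x,y,z])-o['position'])
    cur=np.degrees(np.arctan2(R[1,0],R[0,0]))
    print('t',round(o['time_s'],2),'pos',np.round(o['position'],4),'yaw',cur.round(2),'F',np.round(o['ft_force'],1),'grip',round(o['grip_width'],4))
    print('slide',d.round(4),'roll',np.radians(-(yaw-cur)).round(3))
E
python3 -c "
from h import *
go(.5577,-.1025,.231,100)"
```

```text
time_s: 1.95
position: [0.4003, -0.2763, 0.2315]
tool_rot: [[0.136, 0.991, 0.0], [0.991, -0.136, -0.0], [-0.0, 0.0, -1.0]]
ft_force: [-0.3, -0.6, -0.0]
grip_width: 0.0854
t 1.95 pos [ 0.4003 -0.2763  0.2315] yaw 82.19 F [-0.3 -0.6 -0. ] grip 0.0854
slide [0.1936 0.1323 0.0005] roll -0.311
```

```bash
python3 -m crank '{"slide":[[0.03,0.02,0],[0.06,0.04,0],[0.09,0.06,0],[0.12,0.08,0],[0.15,0.1,0],[0.18,0.12,0],[0.194,0.132,0],[0.194,0.132,0]],"roll":[-0.1,-0.2,-0.311,-0.311,-0.311,-0.311,-0.311,-0.311],"grip":[0.0854,0.0854,0.0854,0.0854,0.0854,0.0854,0.0854,0.0854]}' 40
python3 -c "
from h import *
go(.5577,-.1025,.231,100)
p=get_image('wrist');save(p,'w1');print(p['xyz'])
i=cv2.cvtColor(p['frame'],cv2.COLOR_RGB2BGR);cv2.imwrite('pics/w1z.png',cv2.resize(i,(800,600)))
"
```

```text
time_s: 2.75
position: [0.5585, -0.1028, 0.2309]
tool_rot: [[-0.171, 0.985, 0.0], [0.985, 0.171, 0.0], [0.0, 0.0, -1.0]]
ft_force: [0.8, -0.9, 0.5]
grip_width: 0.0852
t 2.75 pos [ 0.5585 -0.1028  0.2309] yaw 99.85 F [ 0.8 -0.9  0.5] grip 0.0852
slide [ 0.0004 -0.0008 -0.0001] roll -0.003
[ 0.54505375 -0.02309945  0.37305425]
```

View pics/w1z.png

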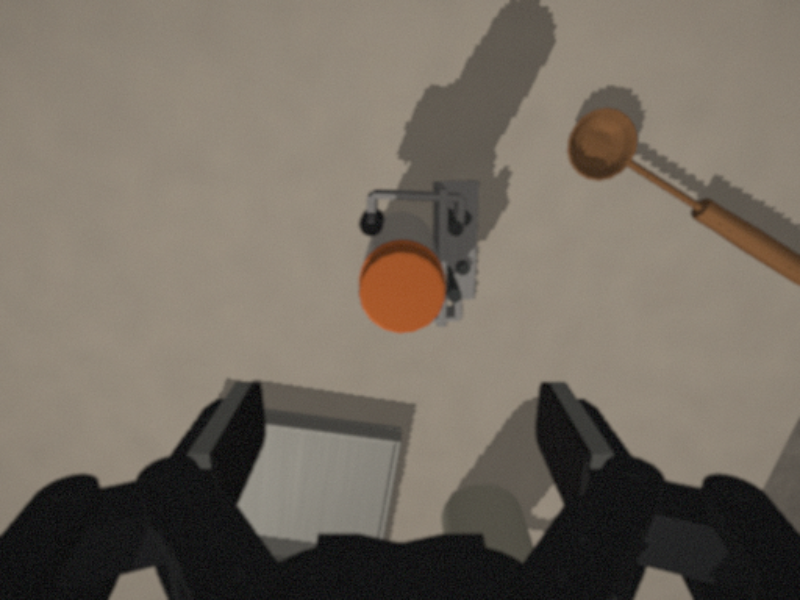

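```bash
python3 -c "
from h import *
p=get_image('wrist')
b=blob(p,(257,185),30);print(b)
x,f=fitlid([(p,b[1])],.025,.13,[.557,-.1]);print('empty lid',x.round(4),lidcent(p,*x,.025,.106,.13)[1])
print('disc',onz(p,(402/1.5625,287/1.5625),.13).round(4))
z=lambda u,v,h:onz(p,(u/1.5625,v/1.5625),h)[:2].round(4)
print('nose',z(371,219,.062)); print('arm',z(372,192,.05),z(465,196,.05))
print('plate face',z(434,184,.062),z(445,296,.062))
print('tray',z(228,379,.0),z(414,404,.0),z(262,420,.022),z(408,440,.022))
"
```

```text
(np.float64(12.74036968546931), array([268.72972973, 180.02702703]), np.int32(222))
empty lid [ 0.5681 -0.0989] 2911.417084436631
disc [ 0.5584 -0.1009  0.13  ]
nose [ 0.5341 -0.0795]
arm [ 0.5316 -0.0636] [ 0.5937 -0.0555]
plate face [ 0.5706 -0.0503] [ 0.5928 -0.1237]
tray [ 0.4289 -0.2526] [ 0.5956 -0.249 ] [ 0.4668 -0.2738] [ 0.5939 -0.272 ]
```

```bash
python3 -m crank '{"slide":[[0.001,0,0.04],[0.001,0,0.08],[0.001,0,0.12],[0.001,0,0.154],[0.001,0,0.154],[0.001,0,0.154],[0.001,0,0.154],[0.001,0,0.154]],"roll":[0,0,0,0,0,0,0,0],"grip":[0.0854,0.0854,0.0854,0.0854,0.0854,0.03,0.03,0.03]}' 40
python3 -m crank '{"slide":[[0,0,0],[0,0,0],[0,0,0],[0,0,0],[0,0,-0.01],[0,0,-0.03],[0,0,-0.06],[0,0,-0.09]],"roll":[0,0,0,0,0,0,0,0],"grip":[0.03,0.03,0.03,0.03,0.03,0.03,0.03,0.03]}' 40
python3 -c "
from h import *
o=go(.48,-.36,.18,100)
p=get_image('wrist');i=cv2.cvtColor(p['frame'],cv2.COLOR_RGB2BGR);cv2.imwrite('pics/w2z.png',cv2.resize(i,(800,600)))
p=get_image('scene');i=cv2.cvtColor(p['frame'],cv2.COLOR_RGB2BGR);cv2.imwrite('pics/s2z.png',cv2.resize(i[90:330,140:400],(650,600)))
"
```

```text
time_s: 3.65
position: [0.5585, -0.104, 0.0797]
tool_rot: [[-0.168, 0.986, 0.005], [0.986, 0.168, -0.002], [-0.003, 0.004, -1.0]]
ft_force: [-0.3, -1.1, 4.5]
grip_width: 0.049
time_s: 4.45
position: [0.557, -0.1033, 0.1693]
tool_rot: [[-0.168, 0.986, 0.0], [0.986, 0.168, -0.0], [-0.0, 0.0, -1.0]]
ft_force: [0.3, 0.3, -0.6]
grip_width: 0.0491
t 4.45 pos [ 0.557  -0.1033  0.1693] yaw 99.69 F [ 0.3  0.3 -0.6] grip 0.0491
slide [-0.24   -0.1191 -0.0107] roll -0.005
```

View pics/w2z.png

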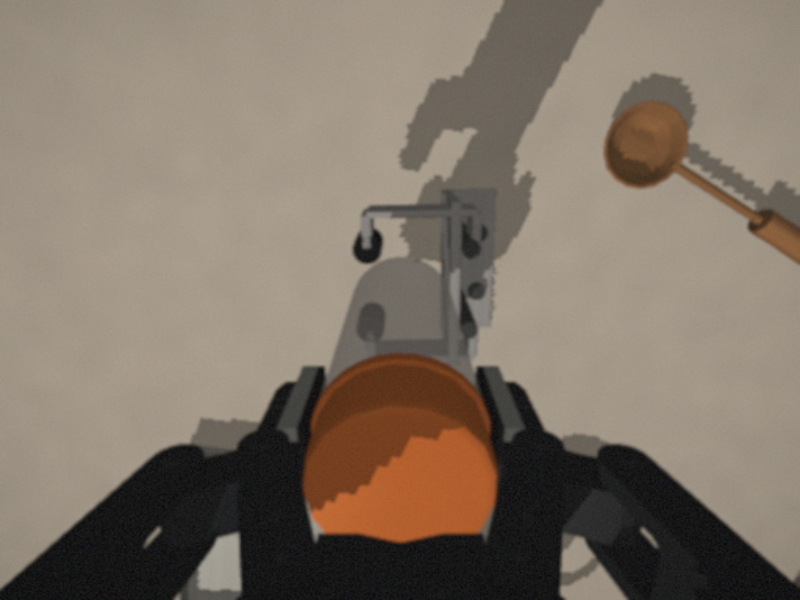

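View pics/s2z.png

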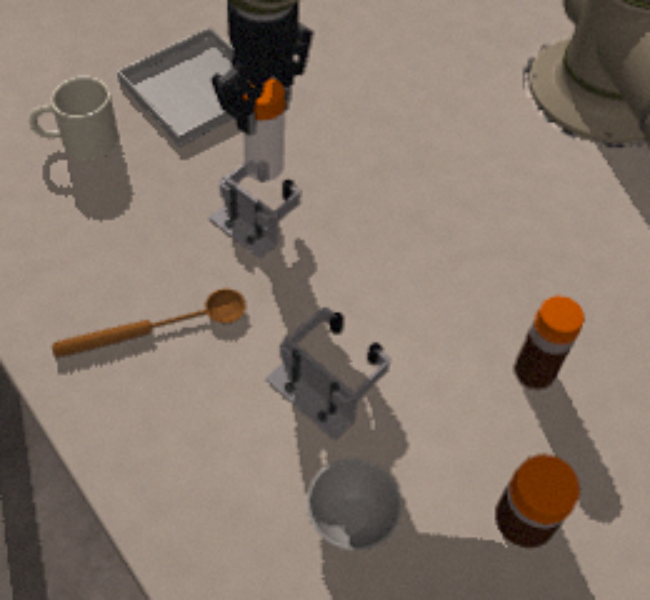

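```bash
python3 -c "
from h import *
o=go(.5,-.358,.17,100)"
```

```text
t 4.55 pos [ 0.5586 -0.1039  0.1723] yaw 99.7 F [-0.8  0.2 -0.7] grip 0.0491
slide [-0.2406 -0.1006  0.0027] roll -0.005
```

```bash
python3 -m crank '{"slide":[[-0.04,-0.017,0],[-0.08,-0.034,0],[-0.12,-0.05,0],[-0.16,-0.067,0],[-0.2,-0.084,0],[-0.24,-0.1,0],[-0.24,-0.1,0],[-0.24,-0.1,0]],"roll":[0,0,0,0,0,0,0,0],"grip":[0.03,0.03,0.03,0.03,0.03,0.03,0.03,0.03]}' 40
python3 -c "
from h import *
go(.503,-.358,.09,100)
p=get_image('scene');i=cv2.cvtColor(p['frame'],cv2.COLOR_RGB2BGR);cv2.imwrite('pics/s3z.png',cv2.resize(i[60:220,100:300],(750,600)))
T=get_image('top');i=cv2.cvtColor(T['frame'],cv2.COLOR_RGB2BGR);cv2.imwrite('pics/t3z.png',cv2.resize(i[120:280,240:440],(750,600)))
go(.503,-.358,.09,100)
"
```

```text
time_s: 5.35
position: [0.4983, -0.3572, 0.1668]
tool_rot: [[-0.167, 0.986, -0.001], [0.986, 0.167, 0.001], [0.001, -0.001, -1.0]]
ft_force: [0.0, 0.4, -1.7]
grip_width: 0.0493
t 5.35 pos [ 0.4983 -0.3572  0.1668] yaw 99.59 F [ 0.   0.4 -1.7] grip 0.0493
slide [-0.0017  0.0045  0.0768] roll -0.007
t 5.45 pos [ 0.4991 -0.3558  0.1672] yaw 99.73 F [-0.4 -0.5 -0.9] grip 0.0491
slide [-0.0029  0.0035  0.0772] roll -0.005
```

View pics/s3z.png

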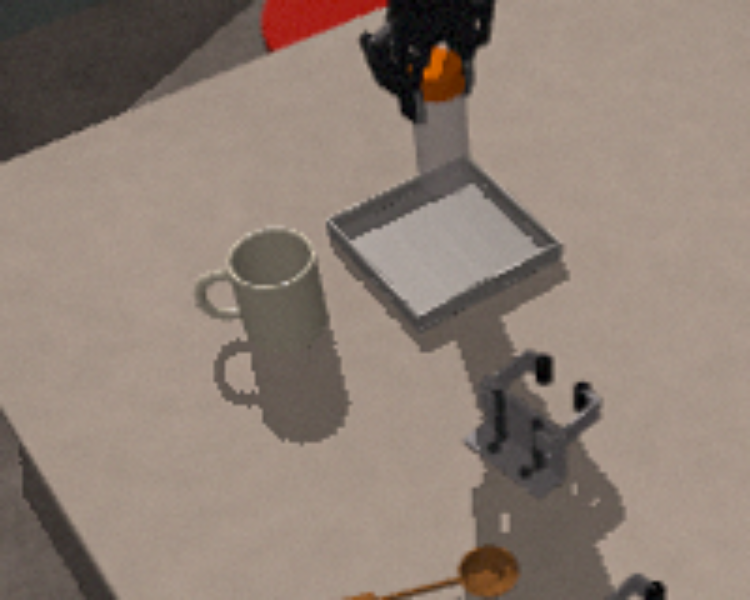

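View pics/t3z.png

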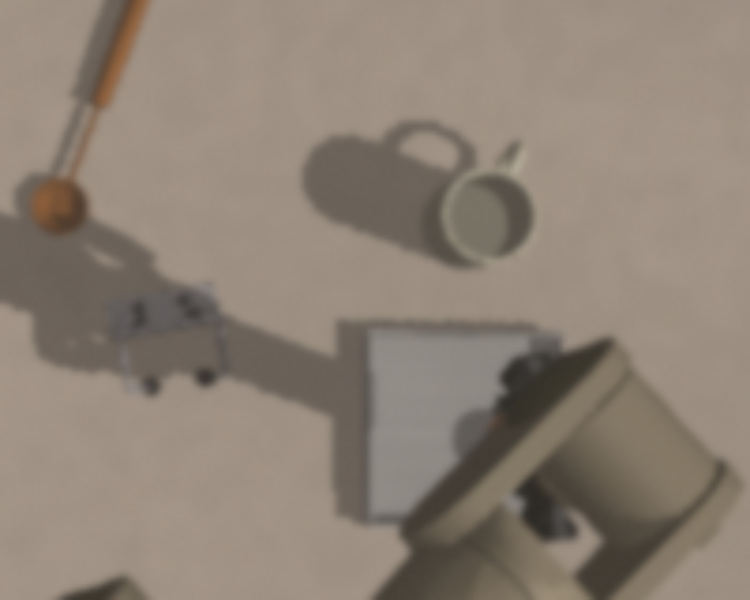

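```bash
python3 -m crank '{"slide":[[0,0.003,0.03],[0,0.003,0.06],[0,0.003,0.075],[0,0.003,0.08],[0,0.003,0.083],[0,0.003,0.085],[0,0.003,0.085],[0,0.003,0.085]],"roll":[0,0,0,0,0,0,0,0],"grip":[0.03,0.03,0.03,0.03,0.03,0.03,0.03,0.03]}' 40
python3 -c "
from h import *
T=get_image('top');S=get_image('scene')
zt=lambda u,v:(240+u/3.75,120+v/3.75); zs=lambda u,v:(100+u/3.75,60+v/3.75)
for l,p,f,pts in (('T',T,zt,[(150,386),(206,377)]),('S',S,zs,[(583,384),(542,357)])):
    a,b=[onz(p,f(*q),.062)[:2] for q in pts];d=a-b
    y=d/np.hypot(*d);x=np.array([y[1],-y[0]]);print(l,a.round(4),b.round(4),'dist',np.hypot(*d).round(4),'yaw',np.degrees(np.arctan2(x[1],x[0])).round(1),'seat',((a+b)/2+.02*x).round(4))
c=[onz(S,zs(*q),.022)[:2] for q in [(330,222),(468,160),(562,248),(420,322)]];print(np.round(c,3),np.mean(c,0))
go(.503,-.358,.2,100)
"
```

```text
time_s: 6.25
position: [0.5026, -0.3565, 0.0837]
tool_rot: [[-0.168, 0.986, 0.002], [0.986, 0.168, -0.002], [-0.002, 0.002, -1.0]]
ft_force: [0.1, 1.4, 4.6]
grip_width: 0.0492
T [ 0.5317 -0.0857] [ 0.5403 -0.1324] dist 0.0474 yaw 10.4 seat [ 0.5556 -0.1054]
S [ 0.532  -0.0866] [ 0.5426 -0.1328] dist 0.0474 yaw 13.0 seat [ 0.5568 -0.1052]
[[ 0.589 -0.434]
 [ 0.426 -0.431]
 [ 0.424 -0.268]
 [ 0.59  -0.265]] [ 0.5071047  -0.34961677]
t 6.35 pos [ 0.5026 -0.3566  0.0837] yaw 99.69 F [0.7 1.3 6.3] grip 0.0492
slide [-0.0017  0.0003 -0.1163] roll -0.005
```

```bash
python3 -m crank '{"slide":[[0,0,0],[0,0,0],[0,0,0],[0,0,0],[0,0,-0.04],[0,0,-0.08],[0,0,-0.12],[0,0,-0.16]],"roll":[0,0,0,0,0,0,0,0],"grip":[0.0854,0.0854,0.0854,0.0854,0.0854,0.0854,0.0854,0.0854]}' 40
python3 -c "
from h import *
go(.44,.28,.231,100)
p=get_image('wrist');i=cv2.cvtColor(p['frame'],cv2.COLOR_RGB2BGR);cv2.imwrite('pics/w4z.png',cv2.resize(i,(800,600)))
"
```

```text
time_s: 7.15
position: [0.5018, -0.3561, 0.2439]
tool_rot: [[-0.168, 0.986, -0.0], [0.986, 0.168, 0.0], [0.0, -0.0, -1.0]]
ft_force: [0.6, 0.8, -0.6]
grip_width: 0.0851
t 7.15 pos [ 0.5018 -0.3561  0.2439] yaw 99.68 F [ 0.6  0.8 -0.6] grip 0.0851
slide [0.6374 0.0461 0.013 ] roll -0.006
```

View pics/w4z.png

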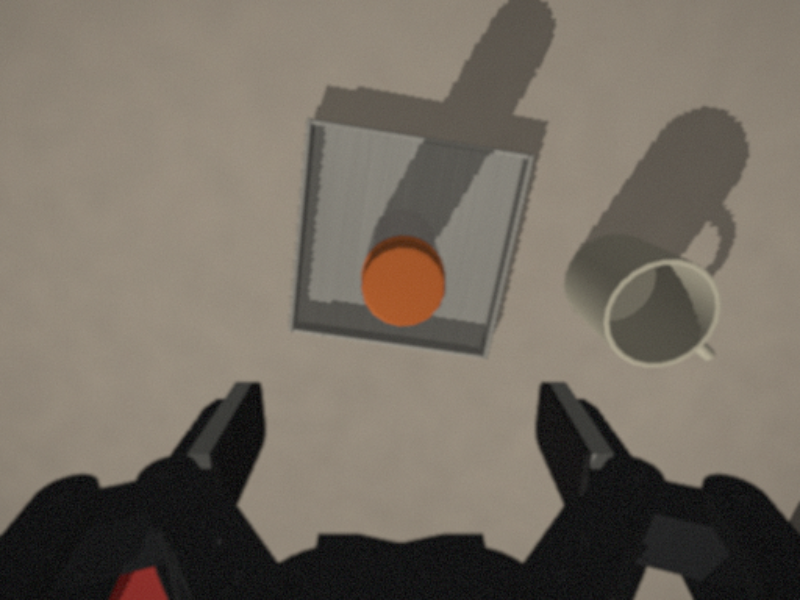

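```bash
python3 -m crank '{"slide":[[0.04,0.01,0],[0.08,0.02,0],[0.12,0.03,0],[0.16,0.04,0],[0.2,0.06,0],[0.22,0.07,0],[0.22,0.07,0],[0.22,0.07,0]],"roll":[0,0,0,0,0,0,0,0],"grip":[0.0854,0.0854,0.0854,0.0854,0.0854,0.0854,0.0854,0.0854]}' 40
python3 -c "
from h import *
p=get_image('wrist');i=cv2.cvtColor(p['frame'],cv2.COLOR_RGB2BGR);cv2.imwrite('pics/w5z.png',cv2.resize(i,(800,600)))
import pickle;pickle.dump(p,open('p5.pkl','wb'))
"
```

```text
time_s: 8.0
position: [0.534, -0.1278, 0.2422]
tool_rot: [[-0.169, 0.986, -0.0], [0.986, 0.169, -0.0], [-0.0, -0.0, -1.0]]
ft_force: [-0.3, -0.2, -0.4]
grip_width: 0.0853
```

View pics/w5z.png

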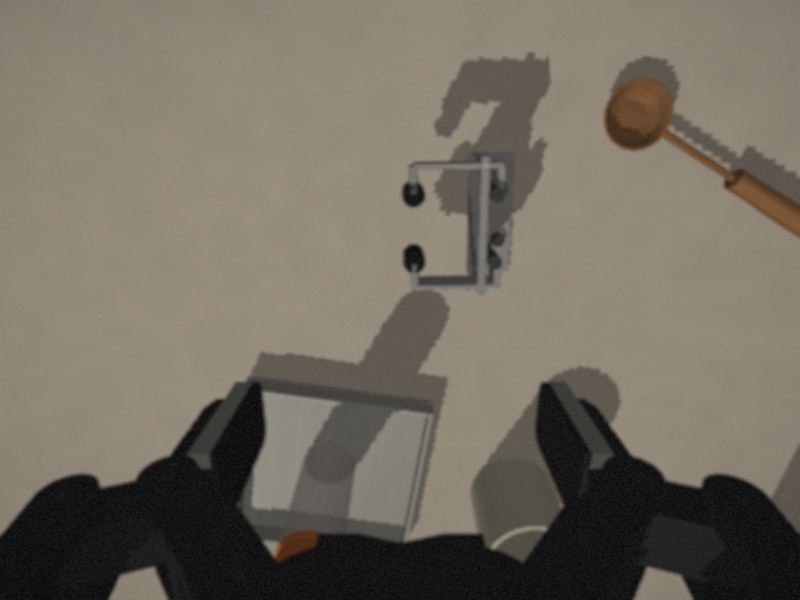

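```bash
python3 -c "
from h import *
import pickle;p=pickle.load(open('p5.pkl','rb'))
z=lambda u,v,h=.062:onz(p,(u/1.5625,v/1.5625),h)[:2]
def clip(a,b,off):
    d=a-b;y=d/np.hypot(*d);x=np.array([y[1],-y[0]]);print(a.round(4),b.round(4),'dist',np.hypot(*d).round(4),'yaw',np.degrees(np.arctan2(x[1],x[0])).round(1),'seat',((a+b)/2+off*x).round(4))
clip(z(413,195),z(414,259),.02)
clip(z(485,158),z(482,290),-.025)
clip(z(481,158),z(478,290),-.025)
clip(z(413,165),z(416,283),.02)
"
```

```text
[ 0.5354 -0.0848] [ 0.544  -0.1282] dist 0.0442 yaw 11.2 seat [ 0.5593 -0.1026]
[ 0.5776 -0.0532] [ 0.596  -0.1424] dist 0.0911 yaw 11.6 seat [ 0.5623 -0.1028]
[ 0.575  -0.0536] [ 0.5932 -0.1428] dist 0.0911 yaw 11.5 seat [ 0.5596 -0.1032]
[ 0.5319 -0.0656] [ 0.5486 -0.1453] dist 0.0814 yaw 11.8 seat [ 0.5598 -0.1013]
```

```bash
python3 -c "
from h import *
go(.44,.28,.242,101.5)"
```

```text
t 8.05 pos [ 0.5339 -0.1284  0.2421] yaw 99.66 F [-0.5 -0.3 -0.4] grip 0.0855
slide [ 0.4184 -0.024   0.    ] roll -0.032
```

```bash
python3 -m crank '{"slide":[[0.04,0.01,0],[0.08,0.02,0],[0.12,0.03,0],[0.16,0.04,0],[0.2,0.05,0],[0.24,0.06,0],[0.24,0.06,0],[0.24,0.06,0]],"roll":[-0.03,-0.03,-0.03,-0.03,-0.03,-0.03,-0.03,-0.03],"grip":[0.0854,0.0854,0.0854,0.0854,0.0854,0.0854,0.0854,0.0854]}' 40
python3 -c "
from h import *
p=get_image('wrist');i=cv2.cvtColor(p['frame'],cv2.COLOR_RGB2BGR);cv2.imwrite('pics/w6z.png',cv2.resize(i,(800,600)))
import pickle;pickle.dump(p,open('p6.pkl','wb'))
go(.44,.28,.242,101.5)
"
```

```text
time_s: 8.85
position: [0.553, 0.1184, 0.242]
tool_rot: [[-0.198, 0.98, -0.0], [0.98, 0.198, -0.0], [-0.0, -0.0, -1.0]]
ft_force: [-0.6, -0.9, -0.5]
grip_width: 0.0851
t 8.9 pos [0.553  0.1177 0.2421] yaw 101.33 F [-0.1 -0.3  0.8] grip 0.0856
slide [ 1.813e-01 -7.890e-02  1.000e-04] roll -0.003
```

View pics/w6z.png

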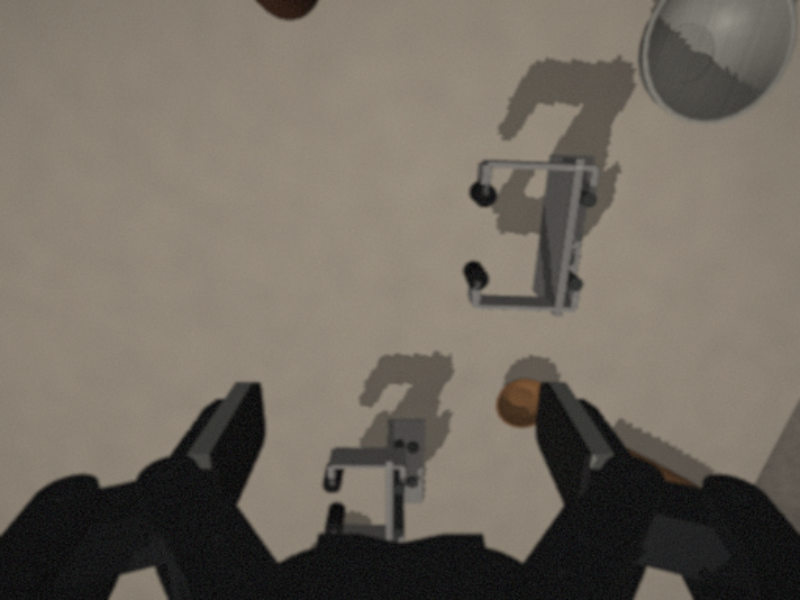

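```bash
python3 -c "
from h import *
import pickle;p=pickle.load(open('p6.pkl','rb'))
z=lambda u,v,h=.062:onz(p,(u/1.5625,v/1.5625),h)[:2]
def clip(a,b,off):
    d=a-b;y=d/np.hypot(*d);x=np.array([y[1],-y[0]]);print(a.round(4),b.round(4),'dist',np.hypot(*d).round(4),'yaw',np.degrees(np.arctan2(x[1],x[0])).round(1),'seat',((a+b)/2+off*x).round(4))
clip(z(486,195),z(478,280),.025)
clip(z(577,160),z(556,312),-.033)
clip(z(485,164),z(474,304),.025)
print('bowl',z(720,50,.045))
"
python3 -m crank '{"slide":[[0.03,-0.013,0],[0.06,-0.026,0],[0.09,-0.039,0],[0.12,-0.052,0],[0.15,-0.065,0],[0.18,-0.079,0],[0.18,-0.079,0],[0.18,-0.079,0]],"roll":[0,0,0,0,0,0,0,0],"grip":[0.0854,0.0854,0.0854,0.0854,0.0854,0.0854,0.0854,0.0854]}' 40
python3 -c "
from h import *
p=get_image('wrist');i=cv2.cvtColor(p['frame'],cv2.COLOR_RGB2BGR);cv2.imwrite('pics/w7z.png',cv2.resize(i,(800,600)))
import pickle;pickle.dump(p,open('p7.pkl','wb'))
"
```

```text
[0.6011 0.1712] [0.6107 0.1124] dist 0.0596 yaw 9.3 seat [0.6306 0.1458]
[0.6539 0.2051] [0.6723 0.1001] dist 0.1067 yaw 9.9 seat [0.6306 0.1469]
[0.5954 0.1906] [0.6124 0.0942] dist 0.0979 yaw 10.0 seat [0.6285 0.1467]
bowl [0.72967548 0.29023813]
time_s: 9.7
position: [0.4403, 0.2788, 0.2424]
tool_rot: [[-0.197, 0.98, 0.0], [0.98, 0.197, -0.0], [-0.0, 0.0, -1.0]]
ft_force: [0.3, -0.2, -0.6]
grip_width: 0.0854
```

View pics/w7z.png

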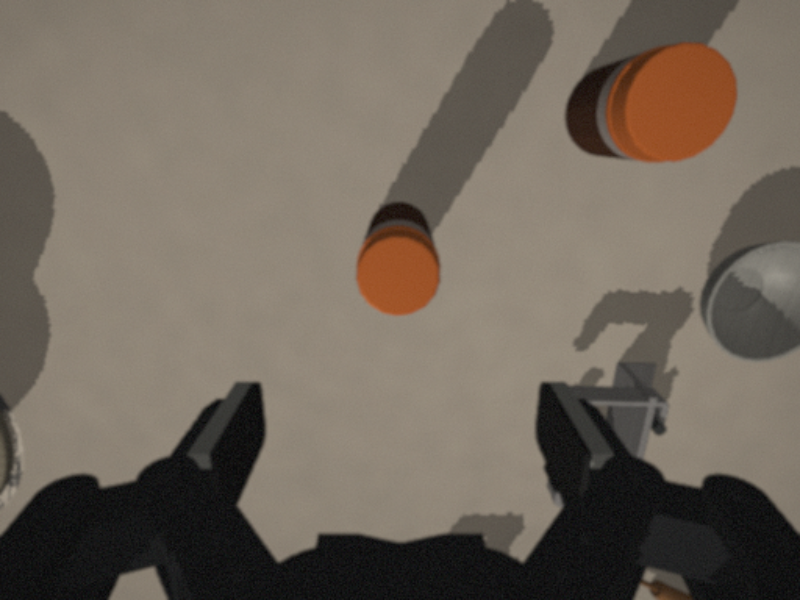

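```bash
python3 -c "
from h import *
import pickle;p=pickle.load(open('p7.pkl','rb'))
z=lambda u,v,h=.062:onz(p,(u/1.5625,v/1.5625),h)[:2]
x=z(398.5,274,.13);print('full',x, 'squat',z(677,101,.1))
go(*x,.077,101.5)
"
```

```text
full [0.43835794 0.2852442 ] squat [0.57295844 0.4064562 ]
t 9.75 pos [0.4406 0.2785 0.2423] yaw 101.3 F [ 0.3 -0.6  0.4] grip 0.0853
slide [ 0.0071 -0.0009  0.1653] roll -0.003
```

```bash
python3 -m crank '{"slide":[[0.006,-0.001,0.04],[0.006,-0.001,0.08],[0.006,-0.001,0.12],[0.006,-0.001,0.165],[0.006,-0.001,0.165],[0.006,-0.001,0.165],[0.006,-0.001,0.165],[0.006,-0.001,0.165]],"roll":[0,0,0,0,0,0,0,0],"grip":[0.0854,0.0854,0.0854,0.0854,0.0854,0.03,0.03,0.03]}' 40
python3 -m crank '{"slide":[[0,0,0],[0,0,0],[0,0,0],[0,0,-0.01],[0,0,-0.02],[0,0,-0.02],[0,0,-0.02],[0,0,-0.02]],"roll":[0,0,0,0,0,0,0,0],"grip":[0.03,0.03,0.03,0.03,0.03,0.03,0.03,0.03]}' 40
python3 -c "
from h import *
c,s=np.cos(np.radians(11.5)),np.sin(np.radians(11.5))
go(.5585-.11*c,-.1035-.11*s,.097,101.5)
p=get_image('wrist');i=cv2.cvtColor(p['frame'],cv2.COLOR_RGB2BGR);cv2.imwrite('pics/w8z.png',cv2.resize(i,(800,600)))
"
```

```text
time_s: 10.55
position: [0.4386, 0.2856, 0.0797]
tool_rot: [[-0.197, 0.98, 0.003], [0.98, 0.197, 0.001], [0.001, 0.004, -1.0]]
ft_force: [-1.0, -1.3, 4.5]
grip_width: 0.0494
time_s: 11.35
position: [0.4374, 0.2854, 0.0972]
tool_rot: [[-0.198, 0.98, -0.0], [0.98, 0.198, -0.0], [-0.0, -0.001, -1.0]]
ft_force: [-0.9, 0.8, -2.6]
grip_width: 0.0489
t 11.35 pos [0.4374 0.2854 0.0972] yaw 101.4 F [-0.9  0.8 -2.6] grip 0.0489
slide [-4.054e-01 -6.820e-02  2.000e-04] roll -0.002
```

View pics/w8z.png

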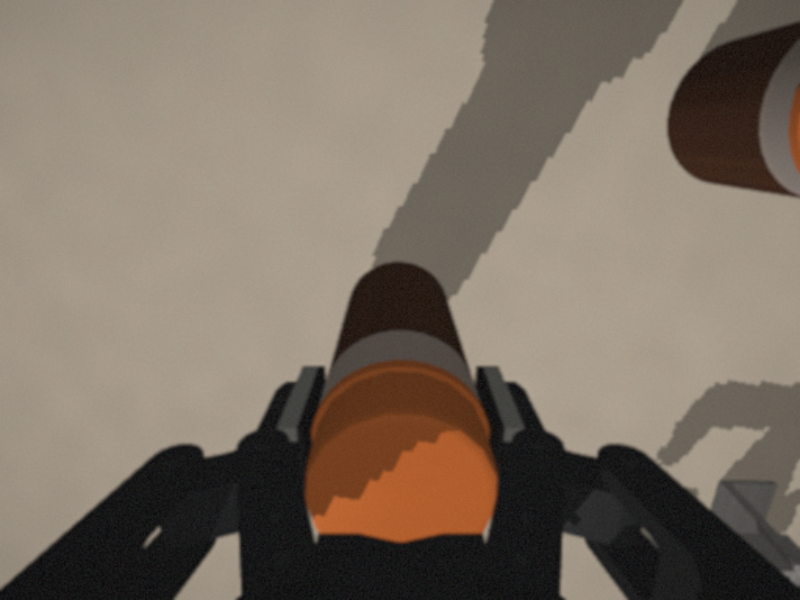

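```bash
python3 -m crank '{"slide":[[-0.03,-0.006,0],[-0.07,-0.013,0],[-0.115,-0.02,0],[-0.16,-0.028,0],[-0.205,-0.036,0],[-0.25,-0.044,0],[-0.295,-0.052,0],[-0.34,-0.06,0]],"roll":[-0.002,-0.002,-0.002,-0.002,-0.002,-0.002,-0.002,-0.002],"grip":[0.03,0.03,0.03,0.03,0.03,0.03,0.03,0.03]}' 40
python3 -m crank '{"slide":[[-0.03,-0.004,0],[-0.063,-0.008,0],[-0.063,-0.008,0],[-0.063,-0.008,0.01],[-0.063,-0.008,0.018],[-0.063,-0.008,0.018],[-0.063,-0.008,0.018],[-0.063,-0.008,0.018]],"roll":[0,0,0,0,0,0,0,0],"grip":[0.03,0.03,0.03,0.03,0.03,0.03,0.03,0.03]}' 40
python3 -c "
from h import *
go(.5582,-.102,.079,101.5)
S=get_image('scene');i=cv2.cvtColor(S['frame'],cv2.COLOR_RGB2BGR);cv2.imwrite('pics/s9z.png',cv2.resize(i[60:260,180:430],(750,600)))
p=get_image('wrist');i=cv2.cvtColor(p['frame'],cv2.COLOR_RGB2BGR);cv2.imwrite('pics/w9z.png',cv2.resize(i,(800,600)))
go(.5582,-.102,.079,101.5)
"
```

```text
time_s: 12.2
position: [0.4457, -0.0615, 0.0972]
tool_rot: [[-0.2, 0.98, -0.0], [0.98, 0.2, 0.0], [0.0, -0.0, -1.0]]
ft_force: [1.3, 0.7, -3.2]
grip_width: 0.0492
time_s: 13.0
position: [0.4506, -0.1221, 0.0788]
tool_rot: [[-0.201, 0.98, -0.001], [0.98, 0.201, 0.001], [0.001, -0.001, -1.0]]
ft_force: [0.2, 0.2, -2.5]
grip_width: 0.0491
t 13.0 pos [ 0.4506 -0.1221  0.0788] yaw 101.58 F [ 0.2  0.2 -2.5] grip 0.0491
slide [-0.0019  0.1094 -0.0002] roll 0.001
t 13.1 pos [ 0.4507 -0.1225  0.0791] yaw 101.56 F [ 0.5 -0.5 -2.6] grip 0.049
slide [-0.0015  0.1094  0.    ] roll 0.001
```

View pics/w9z.png

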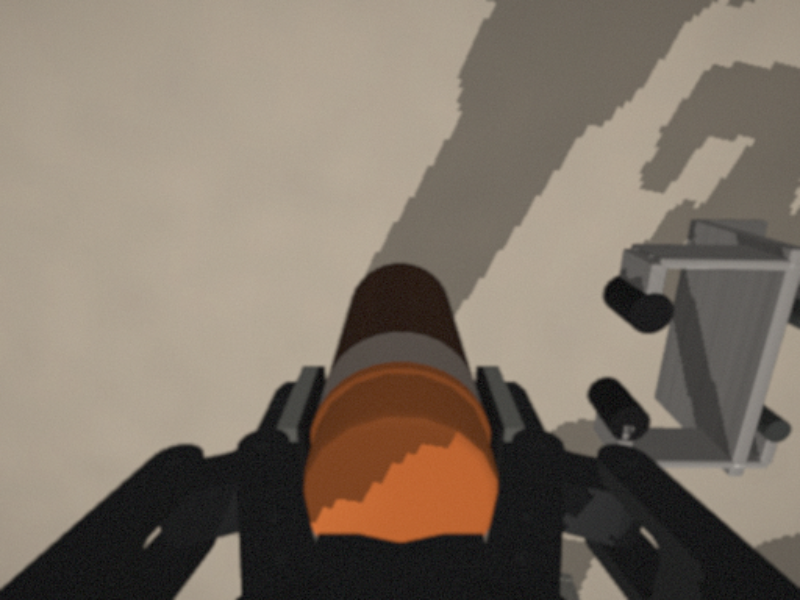

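View pics/s9z.png

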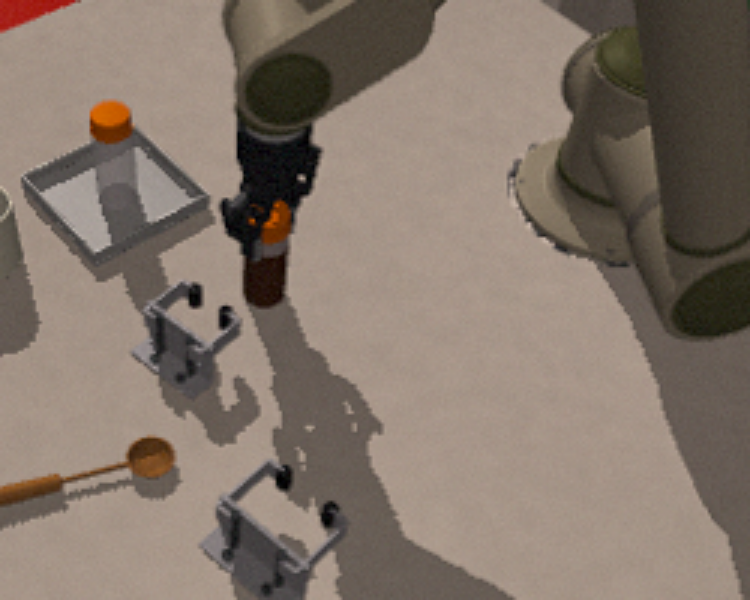

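```bash
python3 -c "
from h import *
p=get_image('wrist')
z=lambda u,v,h=.062:onz(p,(u/1.5625,v/1.5625),h)[:2]
a,b=z(653,312),z(630,420);d=a-b;y=d/np.hypot(*d);x=np.array([y[1],-y[0]])
print(a,b,np.hypot(*d),np.degrees(np.arctan2(x[1],x[0])),'seat',(a+b)/2+.02*x)
# jar: lower front rim of body & lid silhouettes: lateral position via model
for q in ([.4506,-.1225],[.4506,-.1205],[.4506,-.1245]):
    a_=np.linspace(0,2*np.pi,73)
    for h,r in ((.001,.025),(.107,.025),(.131,.025)):
        P=proj(p,np.c_[q[0]+r*np.cos(a_),q[1]+r*np.sin(a_),0*a_+h])*1.5625
        print(q,h,'toprow',P[:,1].min().round(1),'cols',P[:,0].min().round(1),P[:,0].max().round(1))
"
```

```text
[ 0.53592831 -0.08413819] [ 0.54363595 -0.12844237] 0.04496963212242811 9.869026251721307 seat [ 0.55948618 -0.10286235]
[0.4506, -0.1225] 0.001 toprow 257.5 cols 348.8 450.0
[0.4506, -0.1225] 0.107 toprow 355.9 cols 309.9 487.1
[0.4506, -0.1225] 0.131 toprow 404.8 cols 291.3 504.8
[0.4506, -0.1205] 0.001 toprow 253.6 cols 349.5 451.0
[0.4506, -0.1205] 0.107 toprow 349.2 cols 310.9 489.0
[0.4506, -0.1205] 0.131 toprow 396.9 cols 292.4 507.2
[0.4506, -0.1245] 0.001 toprow 261.5 cols 348.2 449.1
[0.4506, -0.1245] 0.107 toprow 362.6 cols 308.9 485.3
[0.4506, -0.1245] 0.131 toprow 412.6 cols 290.2 502.5
```

```bash
python3 -m crank '{"slide":[[0.001,0.015,0],[0.001,0.03,0],[0.001,0.045,0],[0.001,0.055,0],[0.001,0.063,0],[0.001,0.07,0],[0.001,0.076,0],[0.001,0.08,0]],"roll":[0,0,0,0,0,0,0,0],"grip":[0.03,0.03,0.03,0.03,0.03,0.03,0.03,0.03]}' 50
python3 -m crank '{"slide":[[0,0.004,0],[0,0.008,0],[0,0.012,0],[0,0.017,0],[0,0.022,0],[0,0.026,0],[0,0.029,0],[0,0.029,0]],"roll":[0,0,0,0,0,0,0,0],"grip":[0.03,0.03,0.03,0.03,0.03,0.03,0.03,0.03]}' 50
python3 -c "
from h import *
go(.5582,-.102,.079,101.5)
p=get_image('wrist');i=cv2.cvtColor(p['frame'],cv2.COLOR_RGB2BGR);cv2.imwrite('pics/w10z.png',cv2.resize(i,(800,600)))
go(.5582,-.102,.079,101.5)
"
```

```text
time_s: 13.95
position: [0.5276, -0.106, 0.0787]
tool_rot: [[-0.2, 0.98, -0.005], [0.98, 0.2, 0.0], [0.001, -0.004, -1.0]]
ft_force: [-6.3, -2.7, -2.6]
grip_width: 0.049
time_s: 14.75
position: [0.5586, -0.1002, 0.0796]
tool_rot: [[-0.2, 0.98, 0.003], [0.98, 0.2, -0.0], [-0.001, 0.003, -1.0]]
ft_force: [5.6, -0.9, -2.7]
grip_width: 0.049
t 14.75 pos [ 0.5586 -0.1002  0.0796] yaw 101.52 F [ 5.6 -0.9 -2.7] grip 0.049
slide [-0.0017 -0.0007  0.0006] roll 0.0
t 14.8 pos [ 0.5585 -0.1003  0.0797] yaw 101.52 F [ 5.3 -0.7 -3. ] grip 0.049
slide [-0.0016 -0.0007  0.0007] roll 0.0
```

View pics/w10z.png

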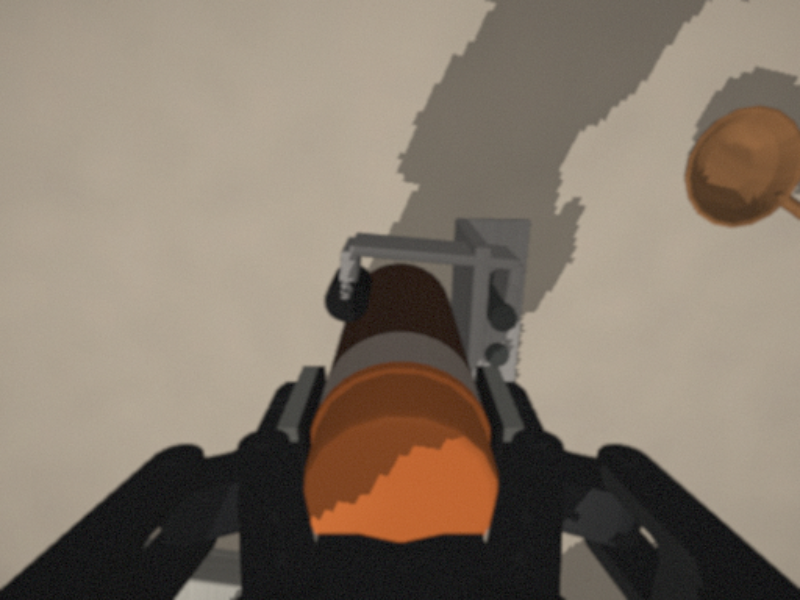

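```bash
python3 -m crank '{"slide":[[0,0.001,0],[0,0.002,0],[0,0.002,0.001],[0,0.002,0.002],[0,0.002,0.002],[0,0.002,0.002],[0,0.002,0.002],[0,0.002,0.002]],"roll":[0,0,0,0,0,0,0,0],"grip":[0.03,0.03,0.03,0.03,0.03,0.03,0.03,0.03]}' 50
```

```text
time_s: 15.6
position: [0.559, -0.1001, 0.0784]
tool_rot: [[-0.2, 0.98, 0.0], [0.98, 0.2, -0.001], [-0.001, -0.0, -1.0]]
ft_force: [-3.3, -2.0, 9.6]
grip_width: 0.0488
```

Plate contact (−3 N along x) and counter contact (+9.6 N up). Release and rise.

```bash
python3 -m crank '{"slide":[[0,0,0],[0,0,0],[0,0,0],[0,0,0],[0,0,-0.04],[0,0,-0.08],[0,0,-0.12],[0,0,-0.16]],"roll":[0,0,0,0,0,0,0,0],"grip":[0.0854,0.0854,0.0854,0.0854,0.0854,0.0854,0.0854,0.0854]}' 40
python3 -c "
from h import *
go(.574,.405,.24,100)
p=get_image('wrist');i=cv2.cvtColor(p['frame'],cv2.COLOR_RGB2BGR);cv2.imwrite('pics/w11z.png',cv2.resize(i,(800,600)))
"
```

```text
time_s: 16.4
position: [0.559, -0.0996, 0.2389]
tool_rot: [[-0.2, 0.98, -0.0], [0.98, 0.2, 0.0], [0.0, -0.0, -1.0]]
ft_force: [-0.0, -0.4, -0.7]
grip_width: 0.0853
t 16.4 pos [ 0.559  -0.0996  0.2389] yaw 101.52 F [-0.  -0.4 -0.7] grip 0.0853
slide [ 0.4915  0.1155 -0.001 ] roll 0.027
```

View pics/w11z.png

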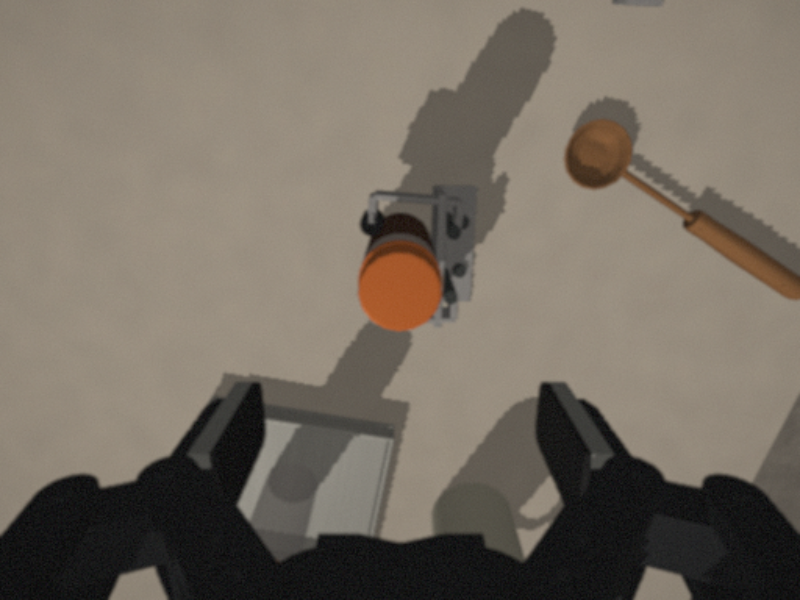

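```bash
python3 -c "
from h import *
p=get_image('wrist');print(onz(p,(400/1.5625,286/1.5625),.13))"
python3 -m crank '{"slide":[[0.03,0.007,0],[0.07,0.017,0],[0.115,0.027,0],[0.16,0.037,0],[0.205,0.047,0],[0.25,0.058,0],[0.295,0.069,0],[0.34,0.08,0]],"roll":[0.027,0.027,0.027,0.027,0.027,0.027,0.027,0.027],"grip":[0.0854,0.0854,0.0854,0.0854,0.0854,0.0854,0.0854,0.0854]}' 40
python3 -c "
from h import *
go(.574,.405,.24,99.9)"
```

```text
[ 0.56261331 -0.10211607  0.13      ]
time_s: 17.3
position: [0.5694, 0.2513, 0.2366]
tool_rot: [[-0.173, 0.985, -0.001], [0.985, 0.173, -0.0], [-0.0, -0.001, -1.0]]
ft_force: [0.0, -0.6, 0.8]
grip_width: 0.0853
t 17.3 pos [0.5694 0.2513 0.2366] yaw 99.97 F [ 0.  -0.6  0.8] grip 0.0853
slide [ 0.1506  0.0312 -0.0035] roll 0.001
```

```bash
python3 -m crank '{"slide":[[0.04,0.008,0],[0.08,0.016,0],[0.115,0.024,0],[0.15,0.031,0],[0.15,0.031,0],[0.15,0.031,0],[0.15,0.031,0],[0.15,0.031,0]],"roll":[0,0,0,0,0,0,0,0],"grip":[0.0854,0.0854,0.0854,0.0854,0.0854,0.0854,0.0854,0.0854]}' 40
python3 -c "
from h import *
import pickle
p=get_image('wrist');i=cv2.cvtColor(p['frame'],cv2.COLOR_RGB2BGR);cv2.imwrite('pics/w12z.png',cv2.resize(i,(800,600)))
pickle.dump(p,open('p12.pkl','wb'))
S=get_image('scene');T=get_image('top')
i=cv2.cvtColor(S['frame'],cv2.COLOR_RGB2BGR);cv2.imwrite('pics/s12z.png',cv2.resize(i[100:220,180:300],(600,600),interpolation=cv2.INTER_CUBIC))
i=cv2.cvtColor(T['frame'],cv2.COLOR_RGB2BGR);cv2.imwrite('pics/t12z.png',cv2.resize(i[160:280,260:400],(700,600),interpolation=cv2.INTER_CUBIC))
pickle.dump((S,T),open('st12.pkl','wb'))
"
```

```text
time_s: 18.1
position: [0.5747, 0.4013, 0.2375]
tool_rot: [[-0.172, 0.985, -0.0], [0.985, 0.172, -0.0], [-0.0, -0.0, -1.0]]
ft_force: [0.6, -0.4, 0.6]
grip_width: 0.0853
```

View pics/w12z.png

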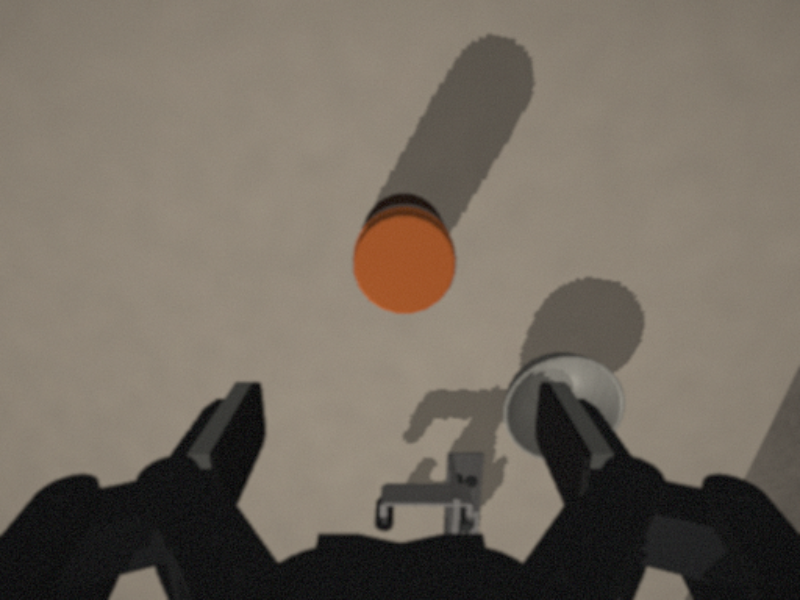

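View pics/s12z.png

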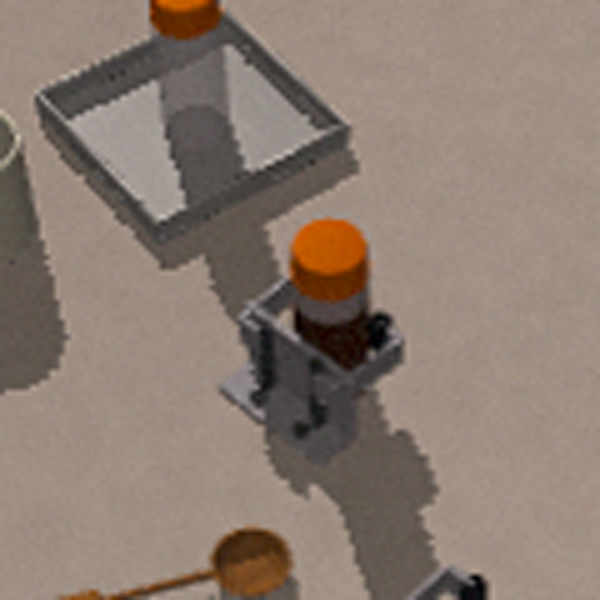

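View pics/t12z.png

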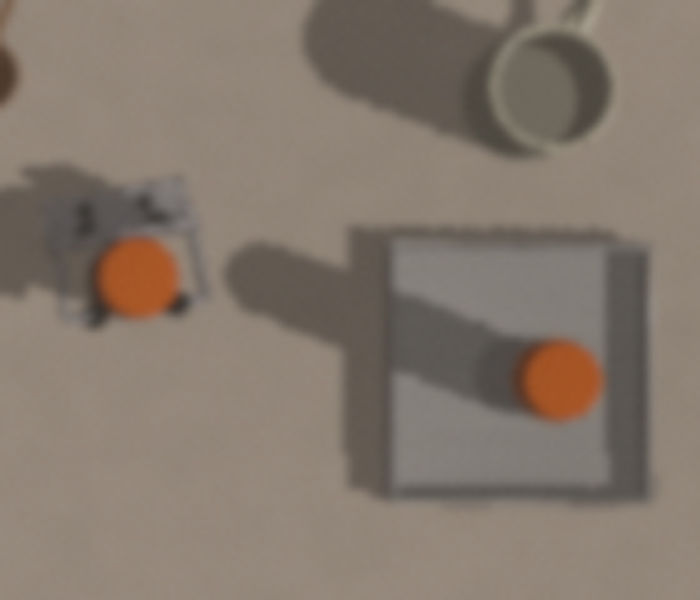

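```bash
cat >> h.py <<'E'
def orange(p):
    f=cv2.GaussianBlur(p['frame'] if isinstance(p,dict) else p,(3,3),0).astype(float);r,g,b=f[...,0],f[...,1],f[...,2]
    return ((r>90)&(r>1.7*g)&(r>2.5*b)).astype(np.uint8)
E
python3 -c "
from h import *
import pickle
S,T=pickle.load(open('st12.pkl','rb'))
s0=cv2.imread('pics/scene0.png')[...,::-1].copy();t0=cv2.imread('pics/top0.png')[...,::-1].copy()
for n,a,uv in (('s0',s0,(246,152)),('s1',S,(246,152)),('t0',t0,(288,215)),('t1',T,(288,215))): print(n,blob(a,uv))
for l,uv in (('S',(246,152)),('T',(288,215))):
    P=S if l=='S' else T
    print(l,fitlid([(P,blob(P,uv)[1])],.025,.13,[.557,-.1])[0])
p=pickle.load(open('p12.pkl','rb'));b=blob(p,(258,167));print(b,fitlid([(p,b[1])],.033,.1,[.575,.4])[0], onz(p,(404.5/1.5625,262/1.5625),.1))
go(.5745,.406,.069,99.9)
"
```

```text
s0 (np.float64(1.037617463230079), array([245.105, 151.475]), np.int32(200))
s1 (np.float64(0.6670058487660551), array([245.46700508, 151.59898477]), np.int32(197))
t0 (np.float64(0.5757031964620639), array([287.43975904, 214.86746988]), np.int32(166))
t1 (np.float64(1.1241531477458047), array([286.88636364, 215.15340909]), np.int32(176))
S [ 0.55998877 -0.10189605]
T [ 0.55557643 -0.10260161]
(np.float64(0.2209817300857853), array([258.17648874, 166.86701635]), np.int32(3241)) [0.5759605  0.40678048] [0.57627202 0.40872464 0.1       ]
t 18.25 pos [0.5746 0.4017 0.2376] yaw 99.91 F [ 0.2  0.  -0.7] grip 0.0855
slide [0.0043 0.0006 0.1686] roll 0.0
```

```bash
python3 -m crank '{"slide":[[0.006,0.002,0.04],[0.006,0.002,0.08],[0.006,0.002,0.12],[0.006,0.002,0.15],[0.006,0.002,0.168],[0.006,0.002,0.168],[0.006,0.002,0.168],[0.006,0.002,0.168]],"roll":[0,0,0,0,0,0,0,0],"grip":[0.0854,0.0854,0.0854,0.0854,0.0854,0.0854,0.05,0.05]}' 40
python3 -m crank '{"slide":[[0,0,0],[0,0,0],[0,0,0],[0,0,0],[0,0,-0.01],[0,0,-0.02],[0,0,-0.02],[0,0,-0.02]],"roll":[0,0,0,0,0,0,0,0],"grip":[0.05,0.05,0.05,0.05,0.05,0.05,0.05,0.05]}' 50
python3 -c "
from h import *
import pickle
p=get_image('wrist');i=cv2.cvtColor(p['frame'],cv2.COLOR_RGB2BGR);cv2.imwrite('pics/w13z.png',cv2.resize(i,(800,600)))
o=observe()
for dx in (-.002,0,.002):
    q=np.array(o['position'])[:2]+dx*np.array(o['tool_rot'])[:2,0]
    a_=np.linspace(0,2*np.pi,73)
    for h in (.02,.096,.12):
        P=proj(p,np.c_[q[0]+.033*np.cos(a_),q[1]+.033*np.sin(a_),0*a_+h])*1.5625
        print(dx,h,'toprow',P[:,1].min().round(1))
c,s=np.cos(np.radians(9.9)),np.sin(np.radians(9.9))
go(.629-.13*c,.146-.13*s,.089,99.9)
"
```

```text
time_s: 19.05
position: [0.576, 0.4089, 0.0715]
tool_rot: [[-0.173, 0.985, 0.003], [0.985, 0.173, 0.001], [0.001, 0.003, -1.0]]
ft_force: [-0.2, 0.0, -3.2]
grip_width: 0.0651
time_s: 19.85
position: [0.5753, 0.4087, 0.0894]
tool_rot: [[-0.173, 0.985, 0.0], [0.985, 0.173, 0.0], [0.0, 0.0, -1.0]]
ft_force: [0.2, -0.9, -4.6]
grip_width: 0.0644
-0.002 0.02 toprow 249.4
-0.002 0.096 toprow 307.0
-0.002 0.12 toprow 339.4
0 0.02 toprow 245.1
0 0.096 toprow 300.8
0 0.12 toprow 332.2
0.002 0.02 toprow 240.8
0.002 0.096 toprow 294.6
0.002 0.12 toprow 324.9
t 19.9 pos [0.5751 0.4086 0.089 ] yaw 99.97 F [-0.6  1.  -5.3] grip 0.0645
slide [-2.678e-01 -1.223e-01  1.000e-04] roll 0.001
```

View pics/w13z.png

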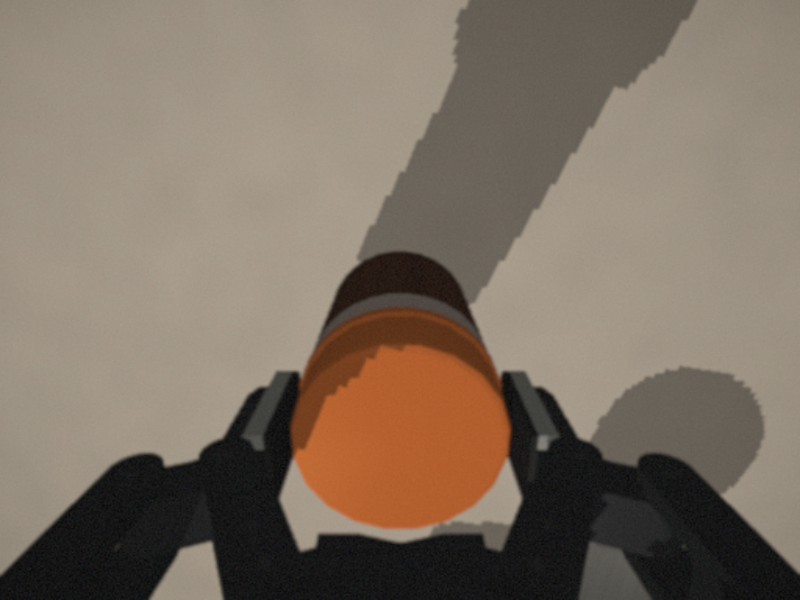

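```bash
python3 -m crank '{"slide":[[-0.03,-0.02,0],[-0.07,-0.045,0],[-0.11,-0.07,0],[-0.15,-0.09,0],[-0.19,-0.11,0],[-0.23,-0.122,0],[-0.265,-0.122,0],[-0.265,-0.122,0]],"roll":[0,0,0,0,0,0,0,0],"grip":[0.05,0.05,0.05,0.05,0.05,0.05,0.05,0.05]}' 50
python3 -m crank '{"slide":[[0,0,0.006],[0,0,0.012],[0,0,0.018],[0,0,0.018],[0,0,0.018],[0,0,0.018],[0,0,0.018],[0,0,0.018]],"roll":[0,0,0,0,0,0,0,0],"grip":[0.05,0.05,0.05,0.05,0.05,0.05,0.05,0.05]}' 50
python3 -c "
from h import *
import pickle
p=get_image('wrist');i=cv2.cvtColor(p['frame'],cv2.COLOR_RGB2BGR);cv2.imwrite('pics/w14z.png',cv2.resize(i,(800,600)))
pickle.dump(p,open('p14.pkl','wb'))
go(.6296,.1485,.071,99.9)
"
```

```text
time_s: 20.7
position: [0.5017, 0.123, 0.0894]
tool_rot: [[-0.169, 0.986, 0.0], [0.986, 0.169, -0.001], [-0.001, 0.0, -1.0]]
ft_force: [-0.1, 0.3, -4.8]
grip_width: 0.0645
time_s: 21.5
position: [0.5007, 0.1273, 0.0715]
tool_rot: [[-0.174, 0.985, -0.0], [0.985, 0.174, 0.0], [0.0, -0.0, -1.0]]
ft_force: [-2.6, 0.1, 6.3]
grip_width: 0.0645
t 21.55 pos [0.5007 0.1273 0.0715] yaw 100.04 F [-4.   0.3  5.4] grip 0.0645
slide [-0.0016  0.1306  0.0005] roll 0.002
```

View pics/w14z.png

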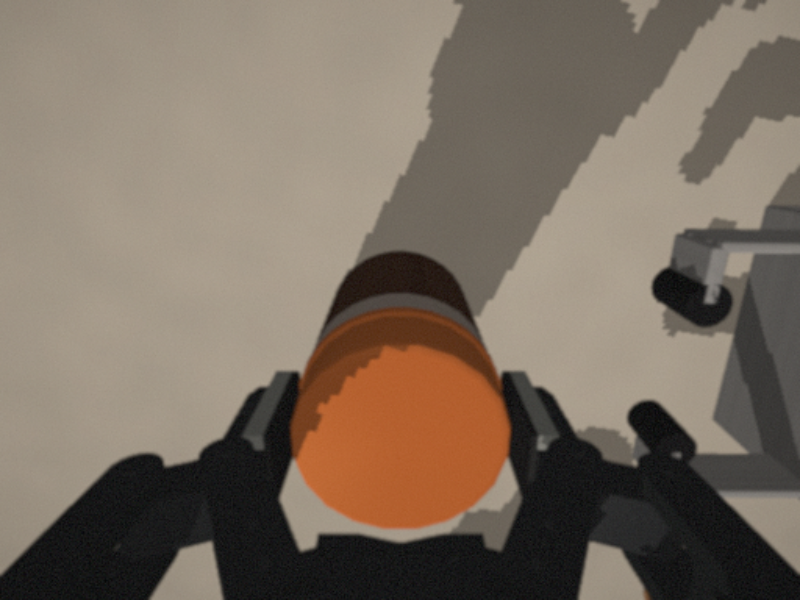

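```bash
python3 -c "
from h import *
import pickle
p=pickle.load(open('p14.pkl','rb'))
z=lambda u,v,h=.062:onz(p,(u/1.5625,v/1.5625),h)[:2]
a,b=z(712,305),z(678,447);d=a-b;y=d/np.hypot(*d);x=np.array([y[1],-y[0]])
print(a,b,np.hypot(*d),np.degrees(np.arctan2(x[1],x[0])),'seat',(a+b)/2+.025*x)
"
```

```text
[0.60123647 0.1714019 ] [0.61033159 0.11483   ] 0.05729835473595762 9.133336829111759 seat [0.63046707 0.14708427]
```

```bash
python3 -m crank '{"slide":[[0,0,-0.002],[-0.001,0.02,-0.002],[-0.001,0.04,-0.002],[-0.001,0.06,-0.002],[-0.001,0.07,-0.002],[-0.001,0.078,-0.002],[-0.001,0.084,-0.002],[-0.001,0.09,-0.002]],"roll":[0,0,0,0,0,0,0,0],"grip":[0.05,0.05,0.05,0.05,0.05,0.05,0.05,0.05]}' 50
python3 -m crank '{"slide":[[0,0.006,0],[0,0.012,0],[0,0.018,0],[0,0.024,0],[0,0.03,0],[0,0.035,0],[0,0.039,0],[0,0.039,0]],"roll":[0,0,0,0,0,0,0,0],"grip":[0.05,0.05,0.05,0.05,0.05,0.05,0.05,0.05]}' 50
python3 -c "
from h import *
p=get_image('wrist');i=cv2.cvtColor(p['frame'],cv2.COLOR_RGB2BGR);cv2.imwrite('pics/w15z.png',cv2.resize(i,(800,600)))
go(.6296,.1485,.071,99.9)
"
```

```text
time_s: 22.35
position: [0.5878, 0.1412, 0.0724]
tool_rot: [[-0.173, 0.985, -0.006], [0.985, 0.173, -0.0], [0.001, -0.006, -1.0]]
ft_force: [-7.6, -1.0, -4.2]
grip_width: 0.0643
time_s: 23.15
position: [0.6296, 0.148, 0.0737]
tool_rot: [[-0.173, 0.985, 0.003], [0.985, 0.173, 0.0], [-0.0, 0.003, -1.0]]
ft_force: [4.6, 1.5, -4.4]
grip_width: 0.0645
t 23.2 pos [0.6294 0.148  0.0737] yaw 99.97 F [ 5.3  2.  -4.7] grip 0.0642
slide [0.0004 0.0003 0.0027] roll 0.001
```

View pics/w15z.png

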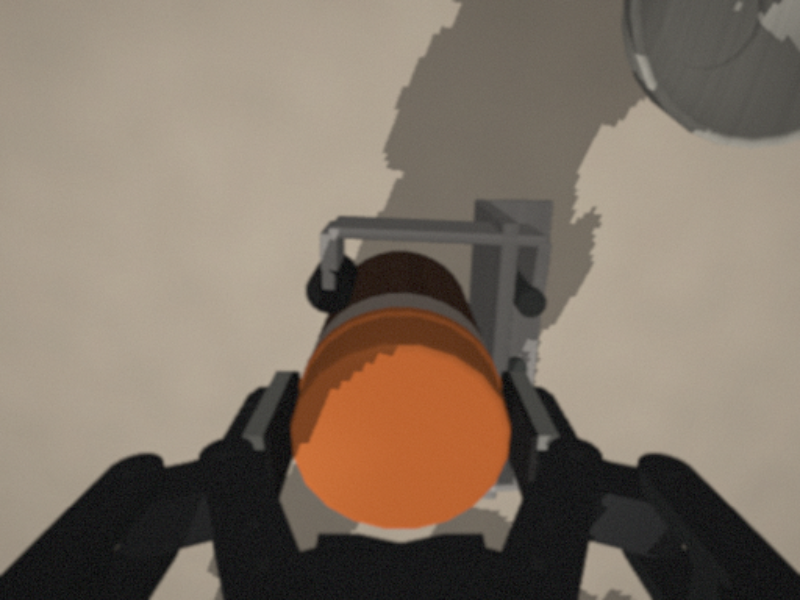

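```bash
python3 -m crank '{"slide":[[0,0.0005,0.001],[0,0.001,0.002],[0,0.0015,0.002],[0,0.002,0.002],[0,0.002,0.002],[0,0.002,0.002],[0,0.002,0.002],[0,0.002,0.002]],"roll":[0,0,0,0,0,0,0,0],"grip":[0.05,0.05,0.05,0.05,0.05,0.05,0.05,0.05]}' 50
```

```text
time_s: 24.0
position: [0.6296, 0.1482, 0.0716]
tool_rot: [[-0.173, 0.985, -0.001], [0.985, 0.173, -0.0], [-0.0, -0.001, -1.0]]
ft_force: [-5.4, -1.1, 6.1]
grip_width: 0.0644
```

Back plate contact (force reversed to −5.4 N); standing on the counter. Release.

```bash
python3 -m crank '{"slide":[[0,0,0],[0,0,0],[0,0,0],[0,0,0],[0,0,0],[0,0,-0.05],[0,0,-0.1],[0,0,-0.15]],"roll":[0,0,0,0,0,0,0,0],"grip":[0.0854,0.0854,0.0854,0.0854,0.0854,0.0854,0.0854,0.0854]}' 40
python3 -m crank '{"slide":[[0,-0.04,-0.02],[0,-0.08,-0.04],[0,-0.12,-0.05],[0,-0.16,-0.05],[0,-0.2,-0.05],[0,-0.22,-0.05],[0,-0.22,-0.05],[0,-0.22,-0.05]],"roll":[0,0,0,0,0,0,0,0],"grip":[0.0854,0.0854,0.0854,0.0854,0.0854,0.0854,0.0854,0.0854]}' 40
python3 -c "
from h import *
import pickle
S,T,W=get_image('scene'),get_image('top'),get_image('wrist');pickle.dump((S,T),open('end.pkl','wb'))
c=lambda p:cv2.cvtColor(p['frame'],cv2.COLOR_RGB2BGR)
cv2.imwrite('pics/se.png',cv2.resize(c(S)[80:330,140:400],(624,600),interpolation=cv2.INTER_CUBIC))
cv2.imwrite('pics/te.png',cv2.resize(c(T)[110:280,140:410],(794,500),interpolation=cv2.INTER_CUBIC))
for n,r,h,us,ut in [('empty',.025,.13,(217,100),(372,236)),('full',.025,.13,(246,152),(288,215)),('squat',.033,.1,(280,220),(207,200))]:
    for l,P,uv in (('S',S,us),('T',T,ut)):
        b=blob(P,uv,40);print(n,l,b, b and fitlid([(P,b[1])],r,h,[.55,0])[0].round(4))
for n in ('mug','bowl','spoon'):
    for P in (S,T):
        print(n,[np.round(s['box'],1).tolist() for s in silhouettes(n,P)][:1])
"
```

```text
time_s: 24.8
position: [0.63, 0.1482, 0.2232]
tool_rot: [[-0.173, 0.985, -0.0], [0.985, 0.173, -0.0], [0.0, -0.0, -1.0]]
ft_force: [0.7, 0.1, 0.3]
grip_width: 0.0856
time_s: 25.6
position: [0.4141, 0.1102, 0.2717]
tool_rot: [[-0.173, 0.985, 0.001], [0.985, 0.173, 0.0], [-0.0, 0.001, -1.0]]
ft_force: [0.4, -0.5, 0.4]
grip_width: 0.0852
empty S (np.float64(0.8683222389272096), array([216.16993464, 100.25490196]), np.int32(153)) [ 0.5022 -0.3607]
empty T (np.float64(0.8336974684068885), array([371.30994152, 235.53216374]), np.int32(171)) [ 0.5    -0.3584]
full S (np.float64(0.6611662948048492), array([245.4822335 , 151.58883249]), np.int32(197)) [ 0.5599 -0.1019]
full T (np.float64(1.0681605474492557), array([286.94797688, 215.1849711 ]), np.int32(173)) [ 0.5555 -0.1028]
squat S (np.float64(5.421828236814125), array([276.3908046 , 224.04597701]), np.int32(435)) [0.55 0.  ]
squat T (np.float64(9.504705057161832), array([206.94259819, 190.49546828]), np.int32(331)) [0.6264 0.143 ]
mug []
mug [[369.9, 175.4, 30.1, 29.5]]
bowl [[283.0, 293.3, 40.3, 38.4]]
bowl [[162.2, 158.1, 35.4, 35.5]]
spoon [[199.1, 217.8, 79.9, 29.4]]
spoon [[264.9, 147.6, 36.9, 69.1]]
```

View pics/se.png

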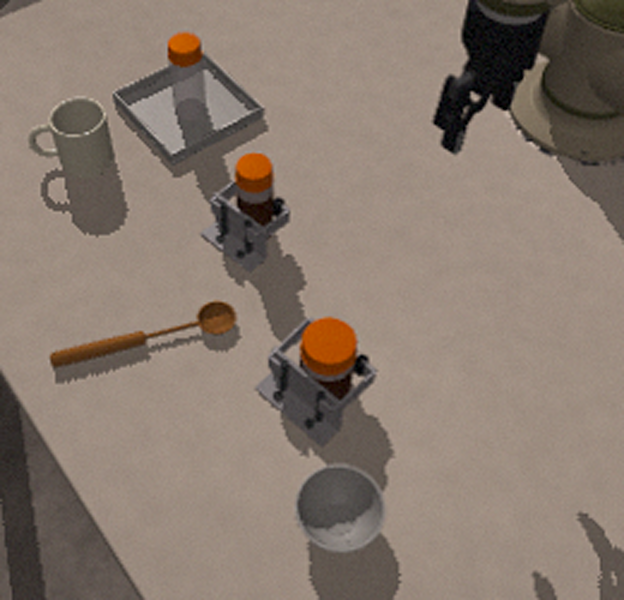

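View pics/te.png

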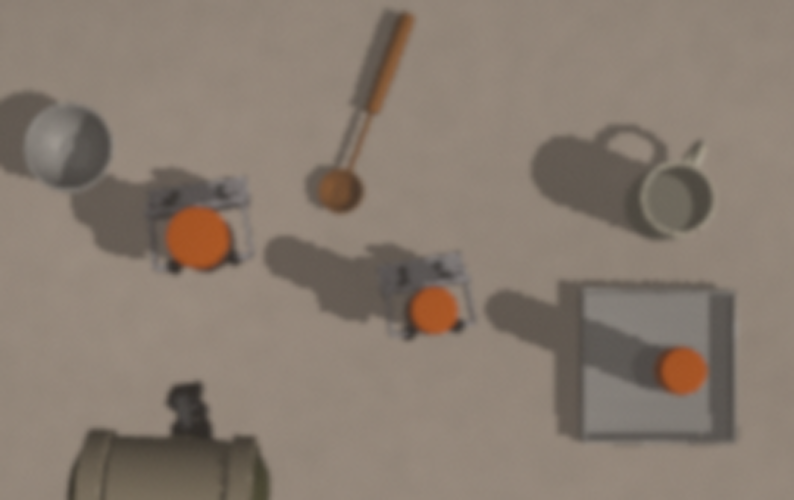

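```bash
python3 -c "
from rig import *
print(close_job())"
```

```text
the job is handed in; nothing more can be done
None
```

I finished all three steps in order and handed the job in at about 26 s of the 72 s allowed; the hand-in reports no verdict.

**What I did**
- **Empty jar:** lifted straight up out of the slim clip and set down in the tray.
- **Full tall jar:** slid into the slim clip along its axis until the force reversed against the back plate, then released.
- **Squat jar:** the same in the wide clip.

**Last checks**, from the scene and top cameras:

| Jar | Measured | Compared with |
|---|---|---|
| empty | (0.501, −0.359) | tray centre (0.503, −0.358), from the top camera |
| full | its lid is within about 0.6 pixel (under 2 mm) of where the seated empty jar's lid was | its own seat, as held by the empty jar at the start |
| squat | (0.626, 0.143) | seat (0.625, 0.143), from the top camera |

- All three jars look upright in both pictures.
- The last force readings were near zero with the gripper open and clear of everything.
- The bowl and spoon boxes moved by 3 pixels or less, about the networks' usual scatter. The mug looks unmoved by eye.

**Checks that failed or disagreed**
- The cameras' absolute positions differ by up to about 5 mm, so each seating check compares positions within one camera's pictures, and the force reversal at the back plate backs it up.
- One wrist-camera reading put the full jar 4 mm further on than the empty jar had been. The scene and top pictures did not confirm that.
- In the last check the network missed the mug in the scene picture. Its first mug box from the top camera was really the spoon, so there was no early box to compare.
- The squat jar's position fit failed in the scene picture, so only the top camera confirms it by number.

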